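# Flip an LED module onto its cooling plate

## Task

The flat LED module lies LED side down on the bench in front of the low metal cooling plate. Without picking it up, push it with the fingertips against the near edge of the plate and tip it up and over that edge, so that it lies on the plate LED side up; then push it along the plate until it is flush against the brass stop bar at the back, wholly on the plate and square to the bar. Leave everything else on the bench where it is.

Things in the scene. Friction and masses are not known exactly. Their poses are not given: they have to be found in the camera images.
- module: loose flat LED module, 140-280 g: grey flange 80 (x) x 100 (y) x 9 mm (the back) on a white LED tray 68 x 88 x 6 mm, both centred, 15 mm thick in all. Starts tray down, grey back up: flange edge 6 to 15 mm above the bench. Origin: centre of the LED face; z points from LED face to grey back (up at the start, down at the end). Its +x edge faces the plate at the start, within 15 degrees
- module_center (a point): centre of the module (half-way through its thickness, 7.5 mm from the origin along the module's z)
- edge_a (a point): middle of the module's flange edge at its +x side (40 mm from the centre): the edge that faces the plate at the start, and that ends up nearest the robot
- edge_b (a point): middle of the module's flange edge at its -x side (40 mm from the centre): nearest the robot at the start; the edge to raise; ends up at the stop bar
- plate: aluminium cooling plate fixed to the bench, 115 (x) x 160 (y) x 18 mm high; origin: centre of its underside, +x away from the robot. Near edge: upright step at x = -57.5 mm. A brass stop bar 12 mm wide along the far edge stands 10 mm above the plate's top; its near face is at x = +45.5 mm, so the module's centre is at x = +5.5 mm when home
- step (a point): middle of the top of the plate's near edge (57.5 mm on the robot's side of the plate's origin, 18 mm above the bench)
- driver: white plastic lamp driver box, 112 x 40 x 28 mm, bystander; origin at the centre of its underside
- jar: clear jar with black cap, 48 mm across, 60 mm tall, bystander; origin at the centre of its underside
- tape: blue tape roll lying flat, 68 mm across, 18 mm tall, bystander; origin at the centre of its underside
- screwdriver: screwdriver lying on the table, bystander
- multimeter: black hand multimeter lying flat, 150 x 76 x 39 mm, bystander; origin at the centre of its underside
- housing: open white round lamp housing, 224 mm across, 40 mm tall, bystander; origin at the centre of its underside
- meter_block: small grey terminal block, 50 x 30 x 22 mm, bystander; origin at the centre of its underside
There are look-alikes about, which are no part of the job. There is more than one size of the module; the one meant has the size given above.

How it is judged:
On the way, in this order (a step that is already met when the one before it is completed fails the run):
1. the module is tipped up on edge, its lower edge at the plate's near edge (angle between module's own z axis and vertical between 0.7 and 2.4 rad and horizontal distance between edge_a and step below 0.055 m and x of edge_a in the frame of plate above -0.085 m and height (world z) of edge_b above 0.045 m and height (world z) of edge_a below 0.035 m), for 0.02 s.
2. the module lies on the plate, LED side up (angle between module's own z axis and vertical above 3.02 rad and height (world z) of module_center below 0.031 m), for 0.1 s.
At the end, for the whole second after the job is handed in: The module rests flat on the cooling plate LED side up, its edge against the stop bar (centre within about 4 mm of home across the plate), square to the bar within 4 degrees, no part beyond the plate's sides (within 1 mm), at rest (angle between module's own z axis and vertical above 3.02 rad and x of module_center in the frame of plate between 0.0015 and 0.0085 m and y of module_center in the frame of plate between -0.031 and 0.031 m and angle between the x axis of module and the x axis of plate, either way round below 0.07 rad and height (world z) of module_center between 0.022 and 0.029 m and linear speed of module below 0.01 m/s and angular speed of module below 0.1 rad/s); the robot touches nothing.
It fails at once if the module is lifted: both its flange edges more than 45 mm above the bench (height (world z) of each of edge_a, edge_b above 0.045 m).
It fails at once if another loose thing on the bench is moved more than 25 mm (distance of any of driver, jar, tape, screwdriver, multimeter, housing, meter_block from where it was at the start of the episode above 0.025 m).
It also fails if it takes over 51 s, if anything falls off the work surface, if the arm or the gripper's body presses on something with over 40 N, if the wrist force passes 120 N, or if a joint passes its speed limit or range.

## Robot

A 6-joint arm with a two-finger parallel gripper is mounted at the origin on the work surface. World frame = base frame: x ahead of the robot, y to its left, z up, the work surface at z = 0. Lengths are in m, angles in rad, forces in N, time in s.
With the tool pointing down it reaches from about 0.35 to 1 m from the base axis. Payload 7.1 kg.
Tool frame: the origin (TCP) lies on the mounting face of the last link; the fingertips stand 173 mm ahead of it and the grasp point (between the pads) lies 155 mm ahead of it; z points along the fingers, x is the direction in which the jaws open and shut, and the axes are right-handed (so a half turn about z gives the same grasp; the last joint's range is limited). The gripper opens to 85 mm and grips with 20 to 120 N. Pads are 22 mm wide; open, the fingers measure 114 mm over their backs; the gripper's body (76 mm by 85 mm) begins 54 mm behind the grasp point. The pads swing forward as they close: fully open they stand 13 mm farther back than shut.
Start: joints at [1.161, 0.423, 1.63, -0, 1.089, -0.019], TCP at [0.238, 0.578, 0.405] pointing down, gripper open.
Joint ranges: [-3, 3], [-0.9, 2.11], [0.09, 2.58], [-1.31, 4.45], [0.11, 2.69], [-2.54, 2.54]. Speed limits (rad/s): [2.39, 2.39, 3.01, 3.14, 3.14, 3.14].

## Interface

Orientations are given as a rotation vector (axis times angle).
In Python, from cell import robot gives the robot as it stands.
- The arm moves only by the shell command python3 -m jog 'ROWS'. ROWS is text: rows parted by semicolons, each of 5 numbers parted by spaces: the shift along the tool's x, y, z in m, then the turn about the tool's z in rad, then the opening, from 0 (shut) to 1 (fully open). In form: tx ty tz twist fingers; .... A call has 1 to 12 rows; each row is the pose to reach, as a shift and turn from the pose commanded when the call began, along the tool's axes at that moment; what a row does not reach only later rows make up. A row lasts 1/8 s, in which the tool goes at most 62.5 mm and 10.7 degrees, less where a joint would pass 70% of its speed; a pose out of reach is approached as far as the arm can. A call with a gripper value outside its range is refused whole. The fingers move at their own pace and stop on an object; the grip force is fixed at half the most. Time passes only in rows, so rows that repeat a pose let the fingers close. It gives the time, the measured TCP pose, the force and the opening at its end, in the units of the state.
- robot.get_state(): the state, without advancing time (a new reading comes with each control period).
- robot.camera(name): name is "scene" or "top" or "wrist"; returns a dict with "frame" (420x560x3 uint8, blue, green, red), "depth" (420x560 float32, m along the optical axis (not along the pixel's ray), 0 where there is no reading), "fx", "fy", "cx", "cy" (pixels), "R" (3x3) and "t" (3): a world point X has camera coordinates R X + t; the wrist camera has in their place "T_tool_cam" (4x4, takes a point from camera to tool coordinates, whose origin is the TCP and whose axes are the tool frame's). Camera axes: x right, y down, z forward; pixel columns grow to the right and rows downward; lengths in m; the calibration is good to about 2 mm. The wrist camera is an equidistant fisheye: a pixel r from the principal point sees the ray r / f radians off the axis. A picture is of the moment at which its call begins: read the wrist's pose just before it.
- robot.job_done(): hands the job in, once; it reports no verdict.
The state is a dict: "t": time; "joint_pos": joint angles; "joint_velocities": joint speeds; "joint_torque": joint torques, N m; "tcp_pos": TCP position; "tcp_rot": TCP orientation; "force": force on the tool from outside, world axes, zero at the start; "wrist_torque": the same for the moment, N m; "gripper_width": finger opening in m.
Only numpy, scipy, OpenCV 4.12 (cv2) and the standard library are available. Lean on these libraries where they do the work, as an engineer would, in place of code of your own. Each camera call takes 0.05 s, during which the arm holds its last target.

## Working session

There is one attempt and no reset: what is moved stays moved. The work goes in short steps, Python scripts to look and compute and a shell command to move; the robot and the scene stay as the last step left them, time stands still between calls to the robot, and variables do not carry over. Pictures are saved under pics/ and viewed, and the job is handed in when it is done.

```bash
ls; mkdir -p pics
python3 - <<'E'
from cell import robot
import cv2,numpy as np
s=robot.get_state();print({k:np.round(v,3) for k,v in s.items()})
for n in("scene","top","wrist"):
    c=robot.camera(n);cv2.imwrite(f"pics/a_{n}.png",c["frame"]);np.savez(f"pics/a_{n}.npz",**c)
    print(n,c["fx"],c["cx"],c["cy"],[np.round(c[k],3).tolist() for k in ("R","t","T_tool_cam") if k in c])
E
```

```text
pics
{'t': np.float64(0.0), 'joint_pos': array([ 1.161,  0.424,  1.631, -0.   ,  1.089, -0.019]), 'joint_velocities': array([ 0.001, -0.   ,  0.001, -0.   ,  0.   , -0.001]), 'joint_torque': array([-2.0000e-03, -5.5737e+01, -2.8174e+01, -0.0000e+00,  7.0000e-03,
        0.0000e+00]), 'tcp_pos': array([0.238, 0.578, 0.404]), 'tcp_rot': array([ 2.610e+00,  1.747e+00, -2.000e-03]), 'force': array([-1.068,  0.236,  0.17 ]), 'wrist_torque': array([-0.017,  0.005,  0.044]), 'gripper_width': np.float64(0.085)}
scene 489.7473690044751 278.89423450668954 195.4579005232137 [[[-0.767, 0.642, 0.006], [0.501, 0.604, -0.62], [-0.401, -0.472, -0.785]], [0.439, -0.198, 1.819]]
top 422.20991645102674 285.3523733034488 211.9323914043126 [[[-0.004, -1.0, 0.023], [-0.986, 0.0, -0.167], [0.167, -0.023, -0.986]], [-0.066, 0.514, 1.096]]
wrist 325.19226210127806 279.158308787966 211.2902905839334 [[[1.0, 0.001, 0.001, 0.0], [-0.001, 0.955, 0.297, -0.074], [-0.001, -0.297, 0.955, 0.03], [0.0, 0.0, 0.0, 1.0]]]
```

View pics/a_top.png

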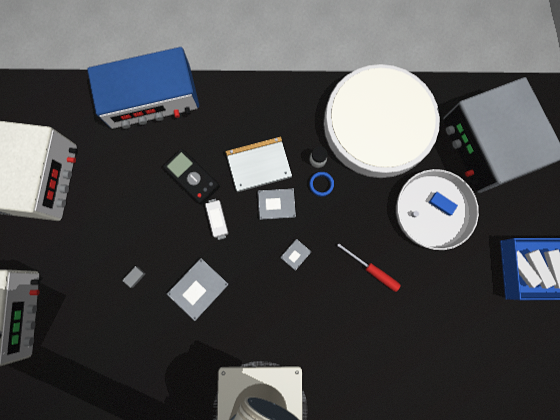

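View pics/a_scene.png

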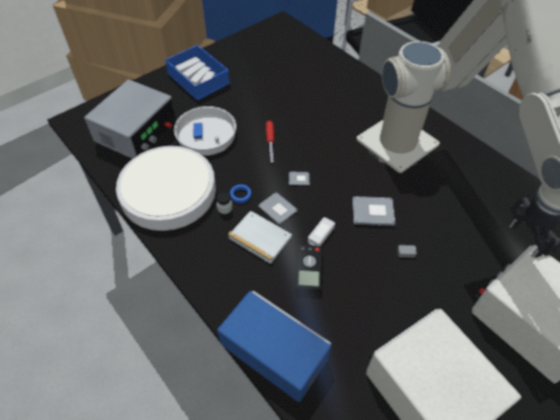

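View pics/a_wrist.png

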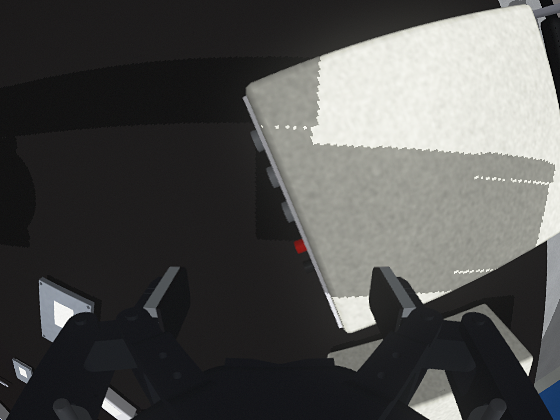

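The top view shows three grey plates with a white label: (277,204) just in front of the plate, a larger one at (198,289), and a smaller one at (295,254). By position the one I want is (277,204). I'll check its size by casting rays and look at a crop.

```bash
cat > h.py <<'E'
import numpy as np,cv2
def ray(c,uv,z):
    uv=np.atleast_2d(uv).astype(float);d=np.c_[(uv[:,0]-c["cx"])/c["fx"],(uv[:,1]-c["cy"])/c["fy"],np.ones(len(uv))]
    R=c["R"];o=-R.T@c["t"];w=d@R
    return o+w*((z-o[2])/w[:,2])[:,None]
def proj(c,X):
    p=np.atleast_2d(X)@c["R"].T+c["t"];return np.c_[c["fx"]*p[:,0]/p[:,2]+c["cx"],c["fy"]*p[:,1]/p[:,2]+c["cy"]]
E
python3 - <<'E'
from h import *
c=dict(np.load("pics/a_top.npz"))
f=c["frame"];g=cv2.cvtColor(f,cv2.COLOR_BGR2GRAY)
m=(g>70).astype(np.uint8)
n,l,st,ce=cv2.connectedComponentsWithStats(m)
for i in range(1,n):
    if 120<st[i,4]<9000 and 100<ce[i,0]<420 and ce[i,1]<330:
        cs,_=cv2.findContours((l==i).astype(np.uint8),cv2.RETR_EXTERNAL,cv2.CHAIN_APPROX_NONE)
        b=cv2.boxPoints(cv2.minAreaRect(cs[0]))
        for z in (0.015,0.018):
            W=ray(c,b,z); print(ce[i].round(),z,W.mean(0).round(4),"sides",np.linalg.norm(W[1]-W[0]).round(4),np.linalg.norm(W[2]-W[1]).round(4),W[:,:2].round(3).tolist())
cv2.imwrite("pics/b.png",cv2.resize(f[125:245,190:340],None,fx=5,fy=5,interpolation=cv2.INTER_CUBIC))
E
```

```text
[258. 164.] 0.015 [0.6572 0.0073 0.015 ] sides 0.1652 0.1251 [[0.695, 0.103], [0.74, -0.056], [0.619, -0.087], [0.575, 0.07]]
[258. 164.] 0.018 [0.6564 0.0072 0.018 ] sides 0.1647 0.1248 [[0.694, 0.102], [0.739, -0.056], [0.618, -0.087], [0.575, 0.069]]
[179. 165.] 0.015 [0.6546 0.2293 0.015 ] sides 0.0594 0.0473 [[0.649, 0.266], [0.693, 0.226], [0.66, 0.193], [0.616, 0.233]]
[179. 165.] 0.018 [0.6537 0.2286 0.018 ] sides 0.0593 0.0471 [[0.648, 0.265], [0.692, 0.225], [0.659, 0.192], [0.615, 0.232]]
[193. 178.] 0.015 [0.6149 0.1883 0.015 ] sides 0.0362 0.0345 [[0.632, 0.207], [0.632, 0.171], [0.598, 0.17], [0.598, 0.206]]
[193. 178.] 0.018 [0.6142 0.1877 0.018 ] sides 0.0361 0.0344 [[0.631, 0.206], [0.631, 0.17], [0.597, 0.169], [0.597, 0.205]]
[322. 183.] 0.015 [ 0.5998 -0.1696  0.015 ] sides 0.0652 0.064 [[0.6, -0.125], [0.646, -0.17], [0.6, -0.215], [0.554, -0.169]]
[322. 183.] 0.018 [ 0.5991 -0.1693  0.018 ] sides 0.065 0.0638 [[0.599, -0.124], [0.645, -0.17], [0.599, -0.214], [0.553, -0.168]]
[276. 204.] 0.015 [ 0.5428 -0.0426  0.015 ] sides 0.1022 0.0826 [[0.581, 0.011], [0.587
[... 745 characters left out ...]
 [[0.424, -0.205], [0.441, -0.218], [0.318, -0.38], [0.301, -0.366]]
[375. 271.] 0.018 [ 0.3711 -0.2916  0.018 ] sides 0.0216 0.2028 [[0.424, -0.205], [0.441, -0.218], [0.318, -0.379], [0.301, -0.365]]
[197. 289.] 0.015 [0.3103 0.1679 0.015 ] sides 0.1315 0.1061 [[0.297, 0.251], [0.394, 0.163], [0.323, 0.084], [0.227, 0.173]]
[197. 289.] 0.018 [0.3103 0.1673 0.018 ] sides 0.1312 0.1058 [[0.297, 0.25], [0.394, 0.162], [0.323, 0.084], [0.228, 0.173]]
[133. 277.] 0.015 [0.343  0.3413 0.015 ] sides 0.051 0.0329 [[0.336, 0.371], [0.373, 0.336], [0.35, 0.312], [0.313, 0.347]]
[133. 277.] 0.018 [0.3429 0.3403 0.018 ] sides 0.0509 0.0328 [[0.336, 0.37], [0.373, 0.335], [0.35, 0.311], [0.313, 0.346]]
```

View pics/b.png

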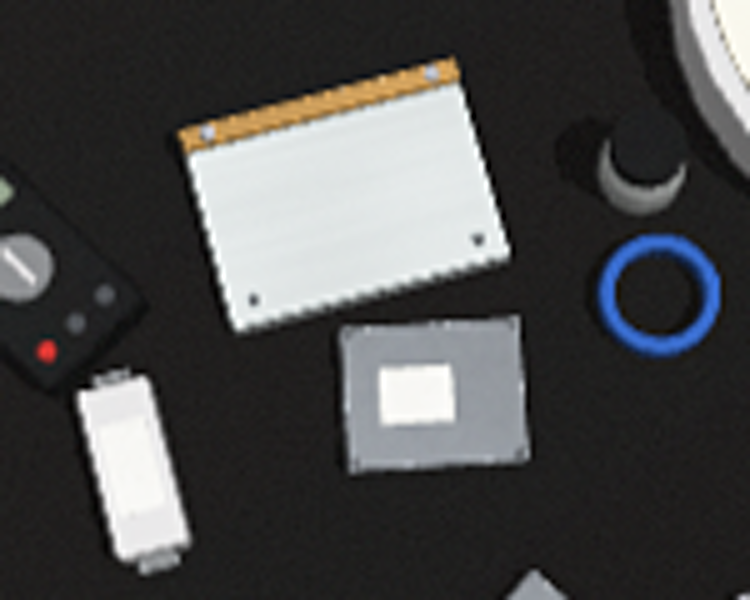

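Rays at z = 15 mm give 102 x 82 mm for the module at (277,204), which matches. The look-alikes come out at 131 x 106 mm and 68 x 55 mm. The plate yaw is about 15° and the module yaw about 4°. I'll move the tool above and behind the module with the jaws parallel to the step.

```bash
python3 -m jog '-0.509 0.451 0 -0.658 0.5;-0.509 0.451 0 -0.658 0.5;-0.509 0.451 0 -0.658 0.5;-0.509 0.451 0 -0.658 0.5;-0.509 0.451 0 -0.658 0.5;-0.509 0.451 0 -0.658 0.5;-0.509 0.451 0 -0.658 0.5;-0.509 0.451 0 -0.658 0.5;-0.509 0.451 0 -0.658 0.5;-0.509 0.451 0 -0.658 0.5;-0.509 0.451 0 -0.658 0.5;-0.509 0.451 0 -0.658 0.5'
cat >> h.py <<'E'
from scipy.spatial.transform import Rotation as Ro
def wray(c,s,uv,z):
    "wrist fisheye pixels -> world plane z"
    uv=np.atleast_2d(uv).astype(float);d=uv-[c["cx"],c["cy"]];r=np.hypot(*d.T)+1e-9;th=r/c["fx"]
    v=np.c_[d/r[:,None]*np.sin(th)[:,None],np.cos(th)]
    T=c["T_tool_cam"];Rt=Ro.from_rotvec(s["tcp_rot"]).as_matrix()
    o=Rt@T[:3,3]+s["tcp_pos"];w=v@(Rt@T[:3,:3]).T
    return o+w*((z-o[2])/w[:,2])[:,None]
def wproj(c,s,X):
    T=c["T_tool_cam"];Rt=Ro.from_rotvec(s["tcp_rot"]).as_matrix()
    p=((np.atleast_2d(X)-s["tcp_pos"])@Rt-T[:3,3])@T[:3,:3]
    n=np.hypot(p[:,0],p[:,1]);th=np.arctan2(n,p[:,2]);return p[:,:2]/n[:,None]*(th*c["fx"])[:,None]+[c["cx"],c["cy"]]
def snap(robot,n,tag):
    s=robot.get_state();c=robot.camera(n);cv2.imwrite(f"pics/{tag}.png",c["frame"]);np.savez(f"pics/{tag}.npz",**c,tcp_pos=s["tcp_pos"],tcp_rot=s["tcp_rot"]);return s,c
E
python3 - <<'E'
from h import *
from cell import robot
s,c=snap(robot,"wrist","c")
print(s["t"],s["tcp_pos"].round(4),Ro.from_rotvec(s["tcp_rot"]).as_matrix().round(3).tolist(),s["force"].round(2),s["gripper_width"])
E
```

```text
t: 1.65
tcp_pos: [0.462, -0.0678, 0.4048]
tcp_rot: [1.912, 2.492, 0.0]
force: [-0.6, 0.5, -0.4]
gripper_width: 0.0428
1.65 [ 0.462  -0.0678  0.4048] [[-0.259, 0.966, 0.001], [0.966, 0.259, -0.001], [-0.001, 0.001, -1.0]] [-0.65  0.54 -0.4 ] 0.04277025965028923
```

View pics/c.png

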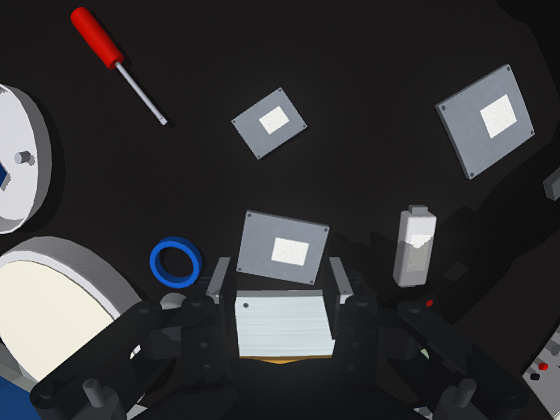

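The wrist view confirms the module at (283,247), the plate at (285,325), the small look-alike at (270,122) and the driver at (415,247). Image down is plate +x. Next I'll measure the step and the module from this view.

Run:
```python
from h import *
c=dict(np.load("pics/c.npz"));s=c
g=cv2.cvtColor(c["frame"],cv2.COLOR_BGR2GRAY);m=(g>75).astype(np.uint8)
m[292:]=0
n,l,st,ce=cv2.connectedComponentsWithStats(m)
for i in range(1,n):
    if st[i,4]>2000 and 240<ce[i,0]<330 and ce[i,1]>200:
        cs,_=cv2.findContours((l==i).astype(np.uint8),cv2.RETR_EXTERNAL,cv2.CHAIN_APPROX_NONE)
        P=wray(c,s,cs[0][:,0],0.015)[:,:2].astype(np.float32)
        r=cv2.minAreaRect(P*1000);print("module",r, (cv2.boxPoints(r)).round(1).tolist())
# step edge: per column, first bright row of plate
f=c["frame"]
pts=[]
for u in range(240,328,4):
    col=g[270:320,u].astype(int); d=np.diff(col); k=np.argmax(d[10:])+10 ; pts.append((u,270+k+.5,col[k+1]))
print([(p[0],p[1]) for p in pts])
W=wray(c,s,[p[:2] for p in pts],0.018)[:,:2]
k=np.polyfit(W[:,1],W[:,0],1);print("edge x=",k,"yaw",np.degrees(np.arctan(-k[0])),"res",(W[:,0]-np.polyval(k,W[:,1])).round(4))
cv2.imwrite("pics/d.png",cv2.resize(f[195:375,190:370],None,fx=3.3,fy=3.3,interpolation=cv2.INTER_CUBIC))
t=dict(np.load("pics/a_top.npz"));gt=cv2.cvtColor(t["frame"],cv2.COLOR_BGR2GRAY)
cv2.imwrite("pics/d2.png",cv2.resize(t["frame"][130:200,215:305],None,fx=8,fy=8,interpolation=cv2.INTER_NEAREST))
```

```text
module ((544.2092895507812, -43.61741256713867), (81.92850494384766, 100.13482666015625), 3.4934465885162354) [[500.29998779296875, 3.9000000953674316], [506.3999938964844, -96.0999984741211], [588.0999755859375, -91.0999984741211], [582.0, 8.899999618530273]]
[(240, np.float64(296.5)), (244, np.float64(306.5)), (248, np.float64(296.5)), (252, np.float64(296.5)), (256, np.float64(296.5)), (260, np.float64(296.5)), (264, np.float64(289.5)), (268, np.float64(296.5)), (272, np.float64(289.5)), (276, np.float64(296.5)), (280, np.float64(296.5)), (284, np.float64(296.5)), (288, np.float64(289.5)), (292, np.float64(289.5)), (296, np.float64(289.5)), (300, np.float64(289.5)), (304, np.float64(289.5)), (308, np.float64(289.5)), (312, np.float64(289.5)), (316, np.float64(289.5)), (320, np.float64(295.5)), (324, np.float64(305.5))]
edge x= [-0.33940866  0.59530168] yaw 18.747657170988212 res [ 0.0005  0.0173  0.0009  0.0012  0.0014  0.0017 -0.0092  0.0023 -0.0086
  0.0029  0.0033  0.0036 -0.0072 -0.0068 -0.0064 -0.006  -0.0056 -0.0052
 -0.0048 -0.0043  0.0058  0.023 ]
```

View pics/d.png

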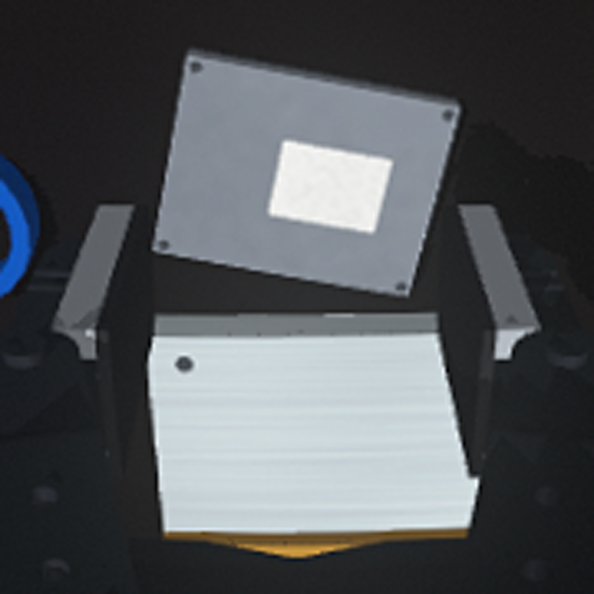

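View pics/d2.png

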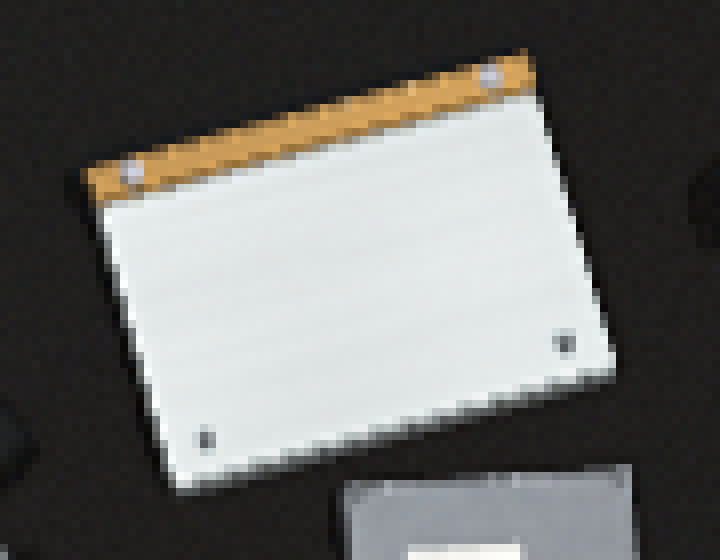

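Run:
```python
from h import *
t=dict(np.load("pics/a_top.npz"));print("top near L,R",ray(t,[(237.2,191.2),(291.7,177.2)],.018).round(4).tolist())
print("bar near-face foot L,R",ray(t,[(215+100/8,130+203/8),(215+538/8,130+95/8)],.018).round(4).tolist())
c=dict(np.load("pics/c.npz"))
print("wrist top edge",wray(c,c,[(236.1,297.4),(323.3,295.9)],.018).round(4).tolist())
print("wrist foot",wray(c,c,[(237,291),(323,289.5)],.0).round(4).tolist())
# fingertips in image: depth
```

```text
top near L,R [[0.5767, 0.0657, 0.018], [0.6169, -0.086, 0.018]]
bar near-face foot L,R [[0.6798, 0.0945, 0.018], [0.72, -0.0598, 0.018]]
wrist top edge [[0.625, -0.0823, 0.018], [0.5934, 0.0258, 0.018]]
wrist foot [[0.6264, -0.083, 0.0], [0.594, 0.0279, 0.0]]
```

```bash
python3 -m jog '0 0 0.06 0 0.5;0 0 0.12 0 0.5;0 0 0.18 0 0.5;0 0 0.215 0 0.5;0 0 0.222 0 0.5;0 0 0.224 0 0.5;0 0 0.224 0 0.5;0 0 0.226 0 0.5;0 0 0.226 0 0.5'
python3 - <<'E'
from h import *
from cell import robot
s,c=snap(robot,"wrist","e");snap(robot,"scene","e2")
cv2.imwrite("pics/e2c.png",cv2.resize(cv2.imread("pics/e2.png")[140:270,220:420],None,fx=4,fy=4,interpolation=cv2.INTER_CUBIC))
d=c["depth"];print(d[200:330:10,200:360:12].round(3))
E
```

```text
t: 2.82
tcp_pos: [0.4614, -0.0646, 0.1794]
tcp_rot: [1.905, 2.496, 0.001]
force: [-0.7, 0.7, 0.1]
gripper_width: 0.0427
[[0.144 0.144 0.144 0.143 0.144 0.143 0.153 0.153 0.153 0.154 0.153 0.155
  0.153 0.154]
 [0.155 0.144 0.143 0.145 0.154 0.156 0.155 0.154 0.155 0.154 0.155 0.155
  0.155 0.157]
 [0.157 0.157 0.145 0.158 0.157 0.157 0.157 0.157 0.157 0.157 0.157 0.157
  0.157 0.157]
 [0.158 0.159 0.158 0.158 0.158 0.159 0.159 0.158 0.157 0.159 0.158 0.159
  0.158 0.159]
 [0.16  0.16  0.161 0.16  0.16  0.16  0.16  0.16  0.16  0.16  0.161 0.16
  0.16  0.161]
 [0.162 0.162 0.161 0.161 0.163 0.162 0.161 0.162 0.162 0.16  0.162 0.162
  0.163 0.161]
 [0.164 0.164 0.145 0.163 0.163 0.163 0.163 0.164 0.163 0.164 0.164 0.145
  0.163 0.163]
 [0.166 0.145 0.139 0.164 0.165 0.165 0.165 0.165 0.165 0.165 0.165 0.136
  0.136 0.166]
 [0.135 0.128 0.13  0.157 0.167 0.167 0.167 0.166 0.167 0.167 0.167 0.129
  0.128 0.136]
 [0.128 0.121 0.121 0.157 0.17  0.168 0.168 0.169 0.169 0.169 0.168 0.126
  0.122 0.129]
 [0.109 0.112 0.12  0.171 0.17  0.171 0.17  0.17  0.171 0.17  0.17  0.128
  0.119 0.109]
 [0.    0.106 0.121 0.173 0.172 0.173 0.172 0.173 0.173 0.173 0.171 0.126
  0.106 0.106]
 [0.101 0.101 0.121 0.174 0.174 0.175 0.174 0.174 0.175 0.175 0.175 0.124
  0.101 0.101]]
```

View pics/e.png

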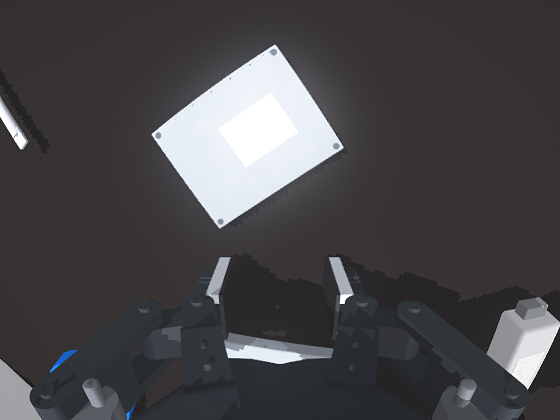

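View pics/e2c.png

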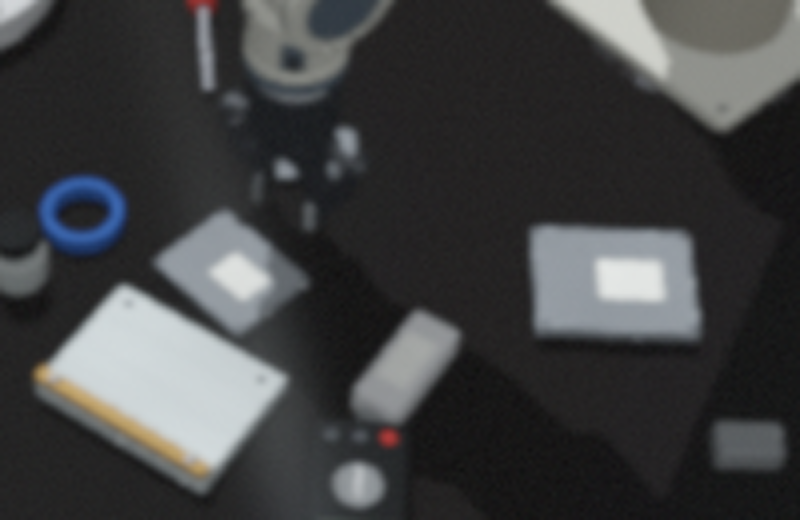

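Run:
```python
from h import *
c=dict(np.load("pics/e.npz"))
v,u=np.mgrid[240:330,190:370];uv=np.c_[u.ravel(),v.ravel()].astype(float)
d=uv-[c["cx"],c["cy"]];r=np.hypot(*d.T)+1e-9;th=r/c["fx"];z=c["depth"][v.ravel(),u.ravel()]
p=np.c_[d/r[:,None]*np.tan(th)[:,None],np.ones(len(r))]*z[:,None]
q=p@c["T_tool_cam"][:3,:3].T+c["T_tool_cam"][:3,3]   # tool frame
for nm,m in(("L",(uv[:,0]<245)),("R",uv[:,0]>322)):
    k=q[m&(z>0)&(np.abs(q[:,0])<.05)&(q[:,1]>-.03)&(q[:,1]<.02)&(q[:,2]<.172)]
    print(nm,len(k),"tool z max",np.percentile(k[:,2],[90,97,99,99.8]).round(4)); t=k[k[:,2]>.150]
    print("x",np.percentile(t[:,0],[2,98]).round(4),"y",np.percentile(t[:,1],[2,98]).round(4))
print(c["tcp_pos"])
```

```text
L 2713 tool z max [0.1599 0.1654 0.1683 0.1703]
x [-0.0346 -0.0215] y [-0.01    0.0113]
R 2731 tool z max [0.1599 0.1654 0.1679 0.1703]
x [0.0207 0.034 ] y [-0.01   0.011]
[ 0.46141578 -0.06461541  0.17940452]
```

Depth puts the fingertip bottoms at tool z ≈ 0.169, pads at x = ±21–34 mm and y = ±11 mm. I'll go down 8 mm, leaving the tips about 3 mm above the bench, and push forward gently, stopping short of the squeeze.

```bash
python3 -m jog '0 0 0.004 0 0.5;0 0 0.008 0 0.5;0 0.01 0.008 0 0.5;0 0.017 0.008 0 0.5;0 0.022 0.008 0 0.5;0 0.027 0.008 0 0.5;0 0.032 0.008 0 0.5;0 0.037 0.008 0 0.5;0 0.042 0.008 0 0.5;0 0.046 0.008 0 0.5;0 0.050 0.008 0 0.5;0 0.052 0.008 0 0.5'
python3 - <<'E'
from h import *
from cell import robot
s,c=snap(robot,"top","f");snap(robot,"wrist","fw")
cv2.imwrite("pics/fc.png",cv2.resize(c["frame"][125:245,190:340],None,fx=5,fy=5,interpolation=cv2.INTER_CUBIC))
E
```

```text
t: 4.42
tcp_pos: [0.5069, -0.0513, 0.1714]
tcp_rot: [-1.899, -2.489, 0.012]
force: [-26.1, -11.7, 41.9]
gripper_width: 0.0426
```

View pics/fc.png

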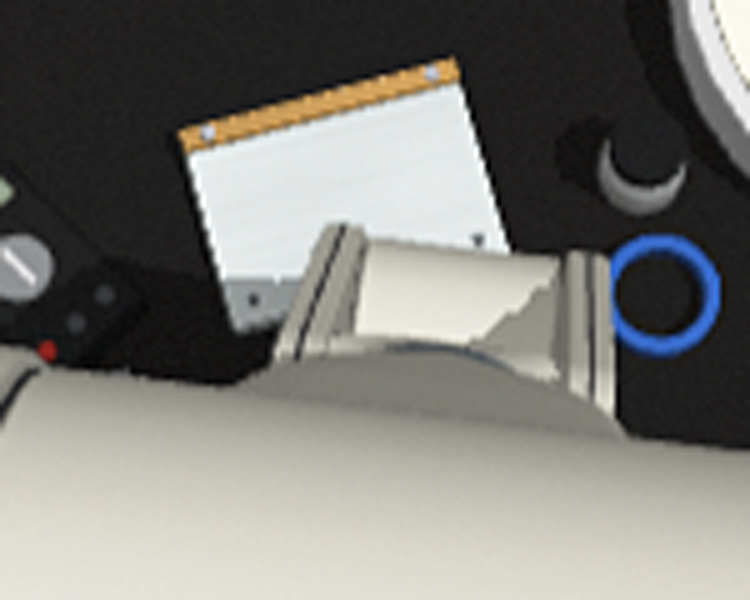

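View pics/fw.png

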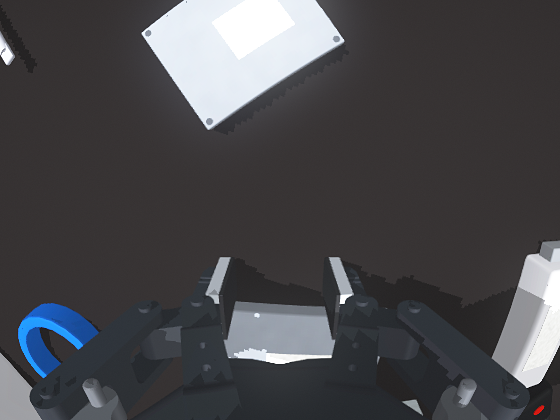

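Force already shows the squeeze against the step: about 29 N horizontal. It also shows 42 N upward, so the tips press on the bench. I'll ease up a few mm while keeping the push.

```bash
python3 -m jog '0 0 -0.002 0 0.5;0 0 -0.004 0 0.5;0 0 -0.004 0 0.5'
```

```text
t: 4.9
tcp_pos: [0.5114, -0.0508, 0.1745]
tcp_rot: [-1.905, -2.497, 0.0]
force: [-1.0, 0.1, 0.8]
gripper_width: 0.043
```

The force is now zero, so it was only bench friction. The bench is at TCP z ≈ 0.172 with this opening. I'll push on.

```bash
python3 -m jog '0 0.002 0 0 0.5;0 0.004 0 0 0.5;0 0.006 0 0 0.5;0 0.006 0 0 0.5'
```

```text
t: 5.4
tcp_pos: [0.5175, -0.0492, 0.1747]
tcp_rot: [1.905, 2.497, 0.001]
force: [0.5, -1.3, 0.0]
gripper_width: 0.0429
```

```bash
python3 -m jog '0 0.002 0 0 0.5;0 0.004 0 0 0.5;0 0.004 0 0 0.5'; python3 -m jog '0 0.002 0 0 0.5;0 0.003 0 0 0.5;0 0.003 0 0 0.5'
```

```text
t: 5.78
tcp_pos: [0.5188, -0.0487, 0.1744]
tcp_rot: [-1.902, -2.494, 0.006]
force: [-10.2, -8.2, 7.5]
gripper_width: 0.0426
t: 6.15
tcp_pos: [0.5197, -0.0484, 0.1743]
tcp_rot: [-1.899, -2.491, 0.012]
force: [-17.3, -13.4, 14.9]
gripper_width: 0.0429
```

Squeezed at about 20 N against the step. Now I'll start the lift along the arc.

```bash
python3 -m jog '0 0 -0.003 0 0.5;0 0.001 -0.006 0 0.5;0 0.001 -0.010 0 0.5;0 0.001 -0.012 0 0.5'
python3 - <<'E'
from h import *
from cell import robot
snap(robot,"wrist","g");s,c=snap(robot,"scene","g2")
cv2.imwrite("pics/g2c.png",cv2.resize(c["frame"][150:260,220:360],None,fx=5.5,fy=5.5,interpolation=cv2.INTER_CUBIC))
E
```

```text
t: 6.65
tcp_pos: [0.5201, -0.0481, 0.185]
tcp_rot: [-1.899, -2.489, 0.014]
force: [-15.6, -12.7, 0.1]
gripper_width: 0.0428
```

View pics/g.png

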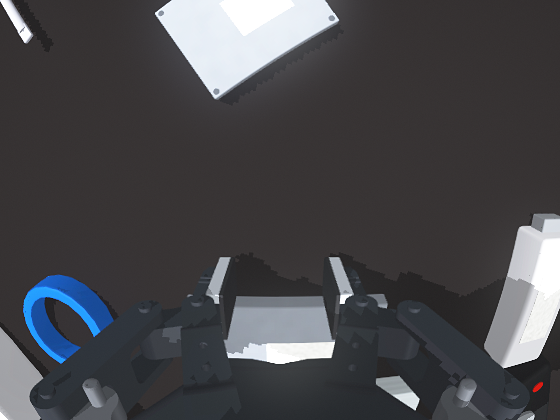

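View pics/g2c.png

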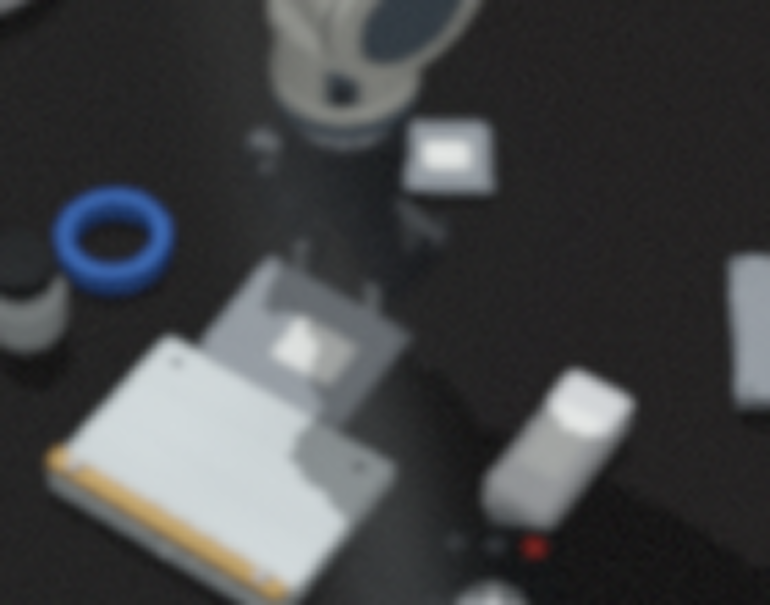

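```bash
cat >> h.py <<'E'
def cloud(c):
    h,w=c["depth"].shape;v,u=np.mgrid[:h,:w];z=c["depth"]
    p=np.stack([(u-c["cx"])/c["fx"]*z,(v-c["cy"])/c["fy"]*z,z],-1)
    X=(p-c["t"])@c["R"];X[z==0]=np.nan;return X
S=np.array([.6003,-.0089]);ex=np.array([np.cos(np.radians(15)),np.sin(np.radians(15))]);ey=np.array([-ex[1],ex[0]])
def pl(X):  # plate-step frame (x from step, y), z
    d=np.asarray(X)[...,:2]-S;return np.stack([d@ex,d@ey,np.asarray(X)[...,2]],-1)
def prof(c):
    P=pl(cloud(c));hh=[]
    for x in np.arange(-.12,.1,.01):
        m=(np.abs(P[...,0]-x)<.005)&(np.abs(P[...,1]+.018)<.045)&(P[...,2]<.14)
        if m.sum()>3: hh.append((round(x,3),*np.percentile(P[m][:,2],[10,50,90]).round(3).tolist(),int(m.sum())))
    return hh
E
python3 - <<'E'
from h import *
c=dict(np.load("pics/g2.npz"))
for r in prof(c):print(r)
E
```

```text
(np.float64(-0.12), -0.003, -0.0, 0.004, 28)
(np.float64(-0.11), -0.004, -0.001, 0.004, 35)
(np.float64(-0.1), -0.003, 0.002, 0.073, 63)
(np.float64(-0.09), 0.022, 0.065, 0.123, 68)
(np.float64(-0.08), 0.025, 0.067, 0.122, 175)
(np.float64(-0.07), 0.022, 0.029, 0.11, 143)
(np.float64(-0.06), 0.018, 0.023, 0.026, 78)
(np.float64(-0.05), 0.017, 0.022, 0.025, 74)
(np.float64(-0.04), 0.016, 0.021, 0.023, 70)
(np.float64(-0.03), 0.015, 0.018, 0.021, 74)
(np.float64(-0.02), 0.013, 0.017, 0.021, 72)
(np.float64(-0.01), 0.012, 0.017, 0.02, 70)
(np.float64(-0.0), 0.013, 0.016, 0.019, 70)
(np.float64(0.01), 0.013, 0.018, 0.021, 65)
(np.float64(0.02), 0.014, 0.018, 0.022, 78)
(np.float64(0.03), 0.014, 0.017, 0.022, 72)
(np.float64(0.04), 0.015, 0.018, 0.021, 80)
(np.float64(0.05), 0.014, 0.018, 0.021, 72)
(np.float64(0.06), 0.014, 0.018, 0.021, 72)
(np.float64(0.07), 0.013, 0.017, 0.021, 74)
(np.float64(0.08), 0.014, 0.018, 0.021, 76)
(np.float64(0.09), 0.015, 0.017, 0.022, 82)
```

The edge is raised: the profile climbs from 17 mm at the step to about 27 mm at edge_b. The friction lift works, so I'll continue along the arc.

```bash
python3 -m jog '0 0.001 -0.005 0 0.5;0 0.002 -0.010 0 0.5;0 0.004 -0.015 0 0.5;0 0.006 -0.020 0 0.5;0 0.006 -0.020 0 0.5'
python3 - <<'E'
from h import *
from cell import robot
s,c=snap(robot,"scene","i2")
cv2.imwrite("pics/i2c.png",cv2.resize(c["frame"][150:260,220:360],None,fx=5.5,fy=5.5,interpolation=cv2.INTER_CUBIC))
for r in prof(c)[1:10]:print(r)
E
```

```text
t: 7.38
tcp_pos: [0.5244, -0.0469, 0.205]
tcp_rot: [-1.896, -2.487, 0.019]
force: [-22.3, -15.9, 5.3]
gripper_width: 0.0428
(np.float64(-0.11), -0.004, -0.0, 0.002, 43)
(np.float64(-0.1), -0.003, 0.001, 0.072, 28)
(np.float64(-0.09), 0.039, 0.084, 0.103, 48)
(np.float64(-0.08), 0.043, 0.08, 0.127, 98)
(np.float64(-0.07), 0.04, 0.085, 0.132, 196)
(np.float64(-0.06), 0.035, 0.04, 0.055, 90)
(np.float64(-0.05), 0.031, 0.035, 0.04, 82)
(np.float64(-0.04), 0.026, 0.032, 0.037, 93)
(np.float64(-0.03), 0.023, 0.027, 0.032, 86)
```

View pics/i2c.png

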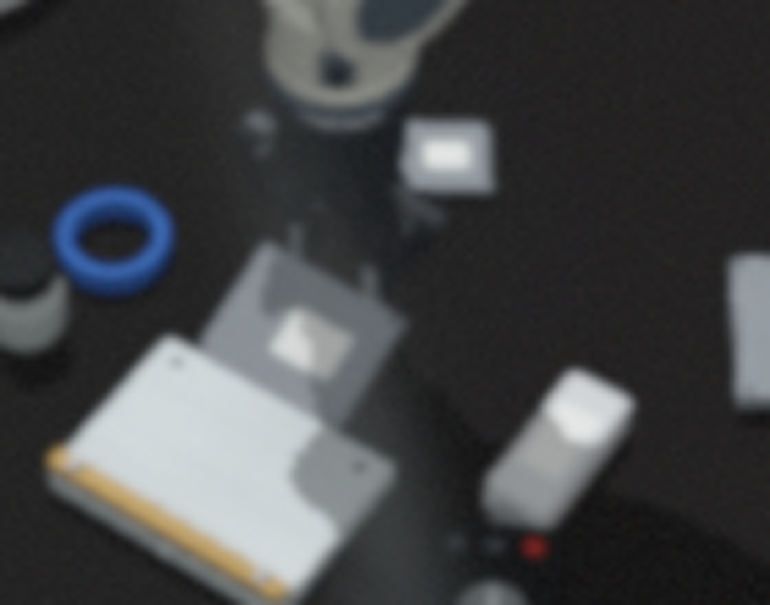

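```bash
python3 -m jog '0 0.002 -0.004 0 0.5;0 0.0045 -0.009 0 0.5;0 0.009 -0.014 0 0.5;0 0.014 -0.019 0 0.5;0 0.014 -0.019 0 0.5'
python3 - <<'E'
from h import *
from cell import robot
s,c=snap(robot,"scene","j2")
cv2.imwrite("pics/j2c.png",cv2.resize(c["frame"][150:260,220:360],None,fx=5.5,fy=5.5,interpolation=cv2.INTER_CUBIC))
for r in prof(c)[1:10]:print(r)
E
```

```text
t: 8.05
tcp_pos: [0.5387, -0.0427, 0.2252]
tcp_rot: [-1.897, -2.488, 0.016]
force: [-24.4, -9.4, 21.6]
gripper_width: 0.0424
(np.float64(-0.11), -0.003, 0.001, 0.004, 48)
(np.float64(-0.1), -0.004, 0.0, 0.004, 52)
(np.float64(-0.09), -0.005, -0.0, 0.003, 9)
(np.float64(-0.08), -0.001, 0.088, 0.119, 38)
(np.float64(-0.07), 0.061, 0.096, 0.123, 58)
(np.float64(-0.06), 0.058, 0.095, 0.127, 149)
(np.float64(-0.05), 0.052, 0.058, 0.132, 134)
(np.float64(-0.04), 0.041, 0.048, 0.054, 109)
(np.float64(-0.03), 0.032, 0.038, 0.046, 113)
```

View pics/j2c.png

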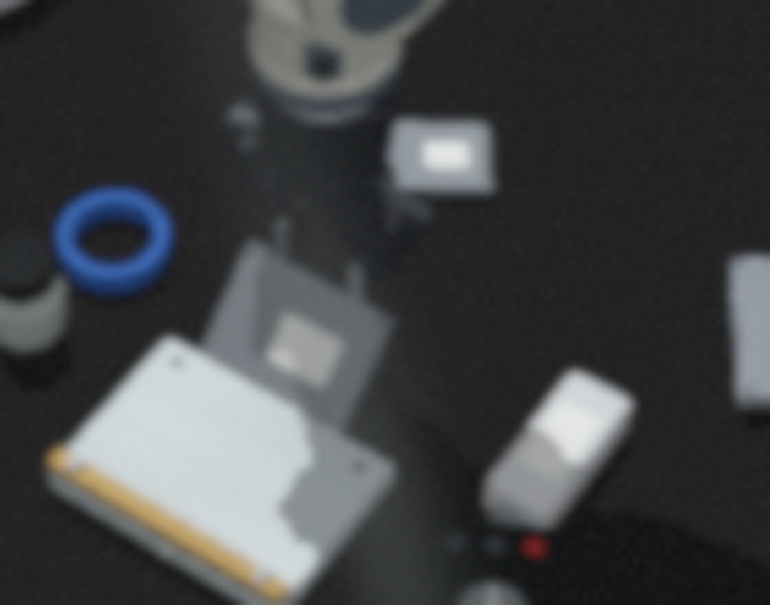

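About 45° now. I'll keep pushing towards upright, in stages.

```bash
python3 -m jog '0 0.003 -0.005 0 0.5;0 0.006 -0.009 0 0.5;0 0.012 -0.013 0 0.5;0 0.019 -0.017 0 0.5;0 0.026 -0.020 0 0.5;0 0.026 -0.020 0 0.5'
python3 - <<'E'
from h import *
from cell import robot
s,c=snap(robot,"scene","k2")
cv2.imwrite("pics/k2c.png",cv2.resize(c["frame"][150:260,220:360],None,fx=5.5,fy=5.5,interpolation=cv2.INTER_CUBIC))
for r in prof(c)[1:12]:print(r)
E
```

```text
t: 8.85
tcp_pos: [0.5698, -0.0348, 0.2463]
tcp_rot: [1.904, 2.496, 0.002]
force: [0.1, -0.7, 1.0]
gripper_width: 0.0426
(np.float64(-0.11), -0.003, 0.0, 0.003, 36)
(np.float64(-0.1), -0.005, -0.0, 0.004, 38)
(np.float64(-0.09), -0.003, 0.001, 0.005, 47)
(np.float64(-0.08), -0.005, -0.0, 0.003, 55)
(np.float64(-0.07), -0.004, 0.001, 0.004, 28)
(np.float64(-0.06), -0.004, -0.0, 0.006, 10)
(np.float64(-0.05), -0.003, -0.001, 0.131, 13)
(np.float64(-0.04), 0.061, 0.112, 0.131, 49)
(np.float64(-0.03), 0.079, 0.104, 0.128, 95)
(np.float64(-0.02), 0.07, 0.08, 0.128, 118)
(np.float64(-0.01), 0.029, 0.052, 0.073, 268)
```

View pics/k2c.png

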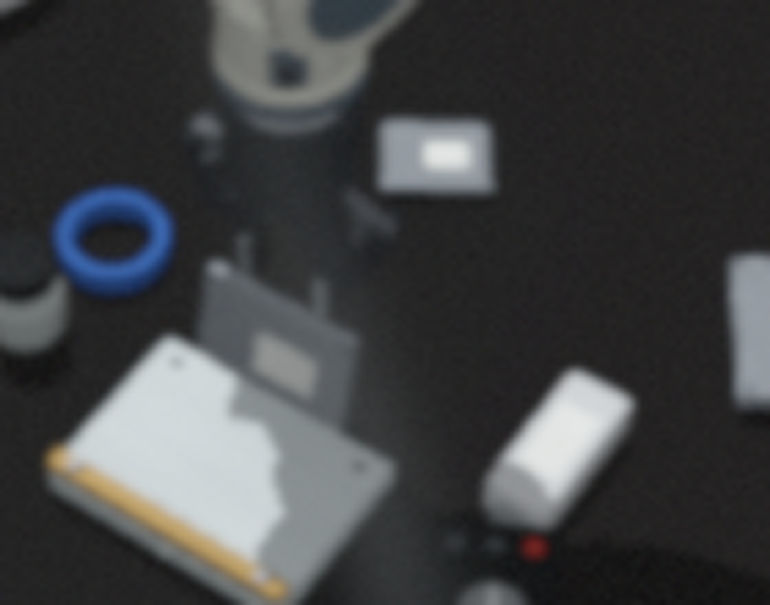

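Step 1's pose is reached, about 75–80°. I'll get the tilt from a plane fit before lowering the fingertips onto the tray face.

Run:
```python
from h import *
c=dict(np.load("pics/k2.npz"))
P=pl(cloud(c));f=c["frame"]
# module back-face pixels: crop region polygon
poly=np.array([(207,268),(352,340),(340,405),(240,375),(203,330)])/5.5+[220,150]
m=np.zeros(f.shape[:2],np.uint8);cv2.fillPoly(m,[np.round(poly).astype(int)],1)
m=cv2.erode(m,np.ones((3,3)))
Q=P[m>0];Q=Q[np.isfinite(Q).all(1)]
for _ in range(4):
    ce=Q.mean(0);u,s,v=np.linalg.svd(Q-ce,full_matrices=False);n=v[2];e=(Q-ce)@n;Q=Q[np.abs(e)<2.2*e.std()+1e-4]
n*=np.sign(n[0]);print(len(Q),e.std(),ce.round(4),n.round(3),"tilt",np.degrees(np.arctan2(n[0],n[2])))
print("z range",np.percentile(Q[:,2],[1,99]),"y range",np.percentile(Q[:,1],[1,99]))
```

```text
294 0.0020297444585059936 [-0.0102 -0.0091  0.0541] [0.982 0.021 0.186] tilt 79.25585303792894
z range [0.02340417 0.0798584 ] y range [-0.05318815  0.03498059]
```

The tilt is 79°, so the fingers bear on the tray face. I'll lower them about 12 mm, go past vertical and let the module fall onto the plate.

```bash
python3 -m jog '0 0.002 0.004 0 0.5;0 0.005 0.008 0 0.5;0 0.009 0.012 0 0.5;0 0.013 0.012 0 0.5;0 0.017 0.012 0 0.5;0 0.020 0.012 0 0.5;0 0.020 0.012 0 0.5'
python3 - <<'E'
from h import *
from cell import robot
s,c=snap(robot,"scene","l2")
cv2.imwrite("pics/l2c.png",cv2.resize(c["frame"][150:260,220:360],None,fx=5.5,fy=5.5,interpolation=cv2.INTER_CUBIC))
E
```

```text
t: 9.78
tcp_pos: [0.5932, -0.0287, 0.2447]
tcp_rot: [1.899, 2.486, 0.018]
force: [-14.9, 11.9, 84.6]
gripper_width: 0.0425
```

View pics/l2c.png

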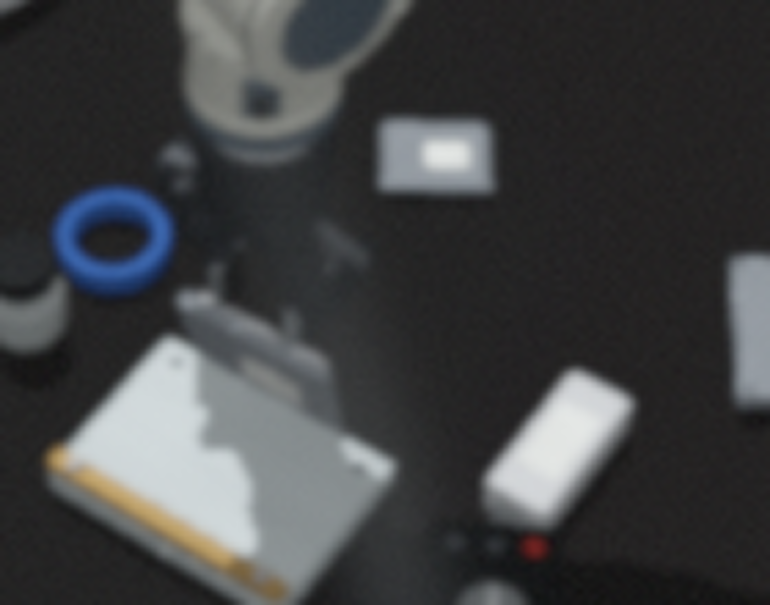

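Fz is 85 N, so the fingers sit on the tray's end rather than its face. I'll take the down-pressure off at once and keep the forward position.

```bash
python3 -m jog '0 0 -0.006 0 0.5;0 0 -0.011 0 0.5;0 0 -0.011 0 0.5'
python3 - <<'E'
from h import *
from cell import robot
s,c=snap(robot,"scene","m2")
snap(robot,"wrist","m")
cv2.imwrite("pics/m2c.png",cv2.resize(c["frame"][150:260,220:360],None,fx=5.5,fy=5.5,interpolation=cv2.INTER_CUBIC))
E
```

```text
t: 10.2
tcp_pos: [0.589, -0.0297, 0.246]
tcp_rot: [1.905, 2.496, 0.002]
force: [-2.6, 1.5, 18.8]
gripper_width: 0.0423
```

View pics/m2c.png

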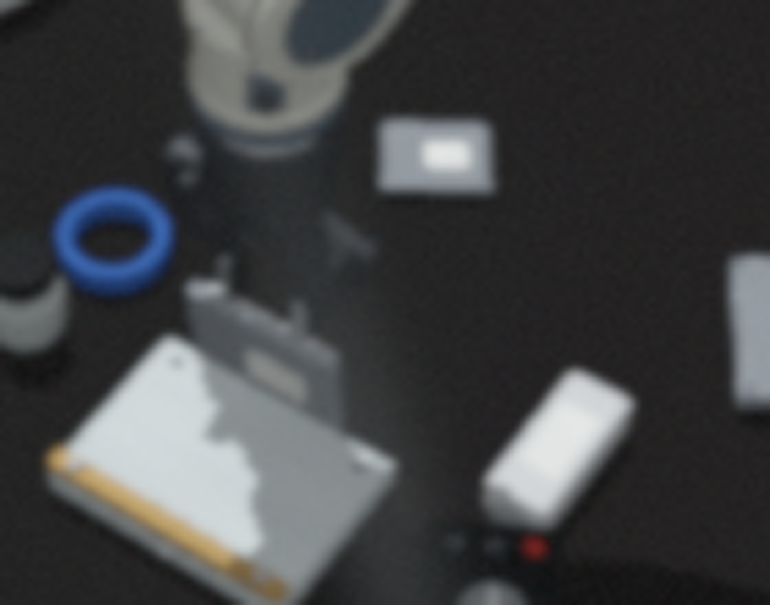

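View pics/m.png

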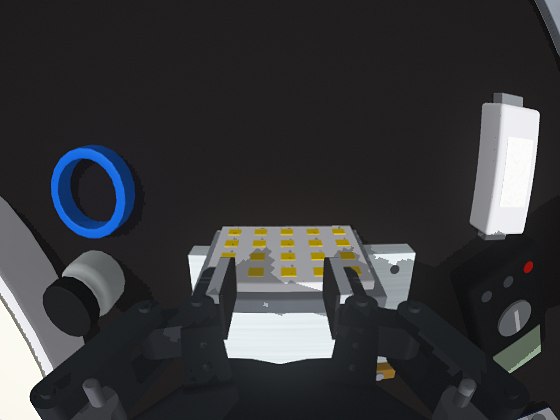

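The wrist view shows the LED face towards the robot, so the module is about upright, with the fingers behind the flange lip just above the tray's end at around (285,285). I'll raise 3 mm so the fingers bear on the flange alone, and push the top forward past balance.

```bash
python3 -m jog '0 0 -0.003 0 0.5;0 0.003 -0.003 0 0.5;0 0.007 -0.003 0 0.5;0 0.011 -0.003 0 0.5;0 0.014 -0.003 0 0.5;0 0.014 -0.003 0 0.5'
python3 - <<'E'
from h import *
from cell import robot
s,c=snap(robot,"scene","n2")
snap(robot,"wrist","n")
cv2.imwrite("pics/n2c.png",cv2.resize(c["frame"][150:260,220:360],None,fx=5.5,fy=5.5,interpolation=cv2.INTER_CUBIC))
E
```

```text
t: 11.05
tcp_pos: [0.6022, -0.0259, 0.2476]
tcp_rot: [1.906, 2.498, 0.0]
force: [0.3, -1.0, -0.0]
gripper_width: 0.0428
```

View pics/n2c.png

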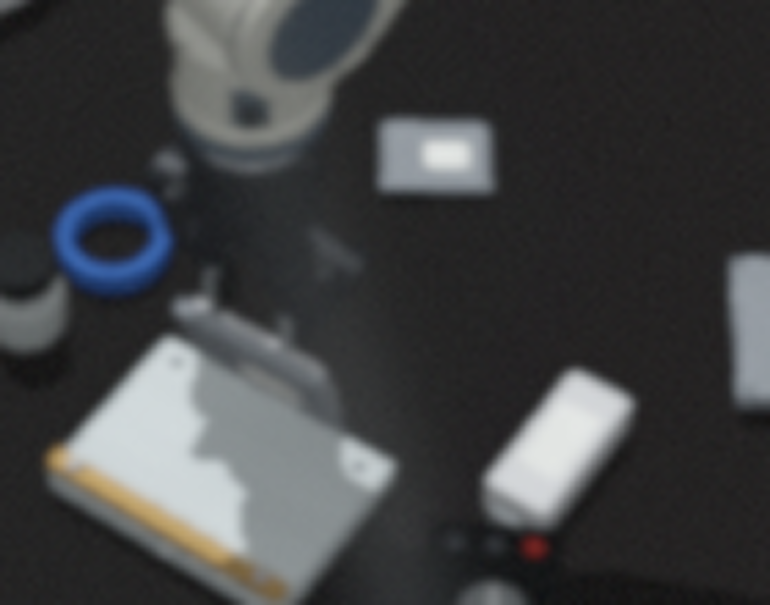

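View pics/n.png

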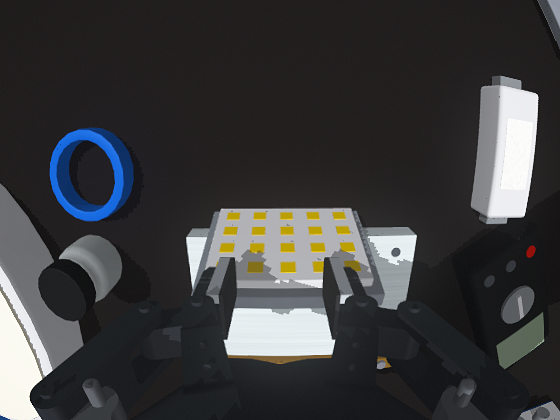

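Past vertical and following with no load. I'll keep pushing forward.

```bash
python3 -m jog '0 0.004 0 0 0.5;0 0.008 0 0 0.5;0 0.012 0 0 0.5;0 0.016 0 0 0.5;0 0.016 0 0 0.5'
python3 - <<'E'
from h import *
from cell import robot
s,c=snap(robot,"scene","o2")
snap(robot,"wrist","o")
cv2.imwrite("pics/o2c.png",cv2.resize(c["frame"][150:260,220:360],None,fx=5.5,fy=5.5,interpolation=cv2.INTER_CUBIC))
E
```

```text
t: 11.78
tcp_pos: [0.6177, -0.0217, 0.2477]
tcp_rot: [1.905, 2.498, 0.0]
force: [0.5, -0.3, -0.6]
gripper_width: 0.0428
```

View pics/o2c.png

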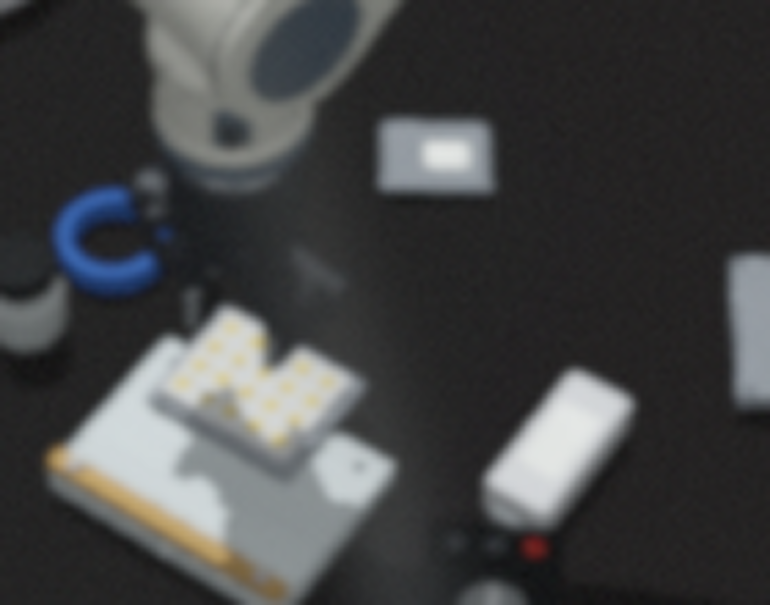

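View pics/o.png

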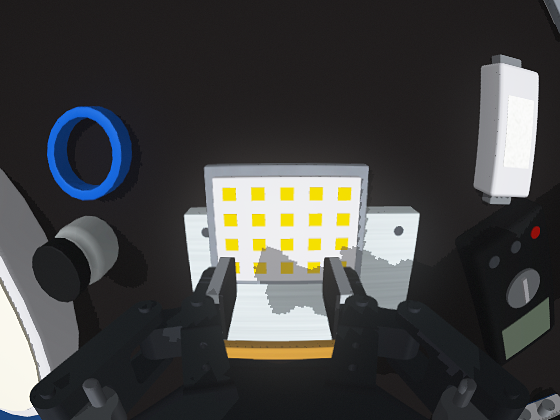

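It fell over: the module lies LED side up on the plate, overhanging the near edge, in both views. I'll retreat behind it at this height and measure.

```bash
python3 -m jog '0 -0.03 0 0 0.5;0 -0.06 0 0 0.5;0 -0.075 0 0 0.5;0 -0.075 0 0 0.5'
python3 - <<'E'
from h import *
from cell import robot
s,c=snap(robot,"scene","p2")
snap(robot,"wrist","p")
for r in prof(c):print(r)
E
```

```text
t: 12.38
tcp_pos: [0.5447, -0.0418, 0.2479]
tcp_rot: [-1.906, -2.497, 0.0]
force: [0.9, 0.1, -0.5]
gripper_width: 0.0427
(np.float64(-0.12), -0.006, -0.0, 0.003, 43)
(np.float64(-0.11), -0.004, -0.0, 0.003, 51)
(np.float64(-0.1), -0.005, -0.0, 0.004, 64)
(np.float64(-0.09), -0.004, 0.0, 0.005, 62)
(np.float64(-0.08), -0.005, -0.0, 0.003, 72)
(np.float64(-0.07), -0.003, 0.002, 0.126, 92)
(np.float64(-0.06), -0.003, 0.003, 0.124, 116)
(np.float64(-0.05), -0.002, 0.098, 0.131, 138)
(np.float64(-0.03), 0.023, 0.028, 0.031, 29)
(np.float64(-0.02), 0.027, 0.032, 0.036, 65)
(np.float64(-0.01), 0.028, 0.032, 0.036, 66)
(np.float64(-0.0), 0.029, 0.032, 0.036, 68)
(np.float64(0.01), 0.028, 0.033, 0.036, 66)
(np.float64(0.02), 0.029, 0.032, 0.036, 73)
(np.float64(0.03), 0.029, 0.033, 0.036, 73)
(np.float64(0.04), 0.024, 0.03, 0.035, 94)
(np.float64(0.05), 0.015, 0.02, 0.028, 110)
(np.float64(0.06), 0.014, 0.018, 0.021, 72)
(np.float64(0.07), 0.015, 0.018, 0.021, 74)
(np.float64(0.08), 0.014, 0.017, 0.022, 80)
(np.float64(0.09), 0.014, 0.017, 0.021, 75)
```

View pics/p.png

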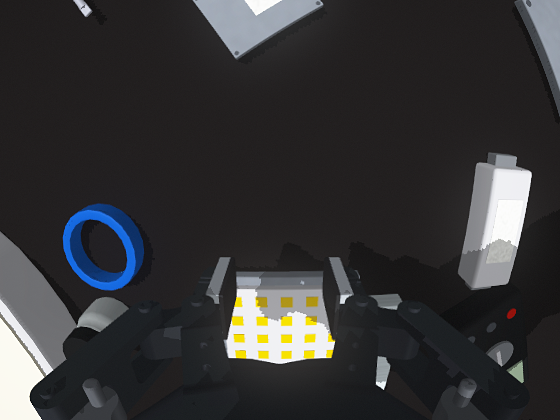

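The module is flat, with its top at 33 mm and near edge at about -0.03 m. I'll drop the tips to about 21 mm height, in line with the flange edge but above the plate top, shift 8 mm to centre them, and push.

```bash
python3 -m jog '0.008 -0.010 0 0 0.5;0.008 -0.010 0.030 0 0.5;0.008 -0.010 0.054 0 0.5;0.008 -0.010 0.054 0 0.5;0.008 0.005 0.054 0 0.5;0.008 0.015 0.054 0 0.5;0.008 0.021 0.054 0 0.5;0.008 0.027 0.054 0 0.5;0.008 0.033 0.054 0 0.5;0.008 0.039 0.054 0 0.5;0.008 0.045 0.054 0 0.5;0.008 0.045 0.054 0 0.5'
python3 - <<'E'
from h import *
from cell import robot
s,c=snap(robot,"wrist","q"); print(pl(s["tcp_pos"]))
E
```

```text
t: 13.98
tcp_pos: [0.5871, -0.0218, 0.1938]
tcp_rot: [1.905, 2.497, 0.002]
force: [0.5, -0.2, -0.4]
gripper_width: 0.0429
[-0.01605292 -0.00909165  0.19379293]
```

View pics/q.png

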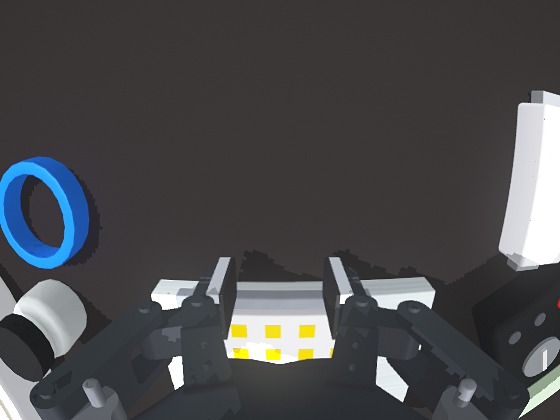

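Centred, and the module is moving square with the fingers. I'll push on towards the bar.

```bash
python3 -m jog '0 0.005 0 0 0.5;0 0.010 0 0 0.5;0 0.014 0 0 0.5;0 0.018 0 0 0.5;0 0.021 0 0 0.5;0 0.024 0 0 0.5;0 0.024 0 0 0.5'; python3 -m jog '0 0.0015 0 0 0.5;0 0.003 0 0 0.5;0 0.003 0 0 0.5'; python3 -m jog '0 0.0015 0 0 0.5;0 0.002 0 0 0.5;0 0.002 0 0 0.5'
```

```text
t: 14.9
tcp_pos: [0.6099, -0.0156, 0.1938]
tcp_rot: [1.905, 2.497, 0.001]
force: [0.9, 0.4, 0.2]
gripper_width: 0.0425
t: 15.28
tcp_pos: [0.6124, -0.0148, 0.1938]
tcp_rot: [-1.906, -2.497, 0.0]
force: [-1.2, 0.1, 0.7]
gripper_width: 0.0427
t: 15.65
tcp_pos: [0.6144, -0.0143, 0.1937]
tcp_rot: [1.906, 2.497, 0.0]
force: [-1.7, -0.5, 2.1]
gripper_width: 0.0425
```

```bash
python3 -m jog '0 0.001 0 0 0.5;0 0.002 0 0 0.5;0 0.002 0 0 0.5'; python3 -m jog '0 0.001 0 0 0.5;0 0.002 0 0 0.5;0 0.002 0 0 0.5'
python3 - <<'E'
from h import *
from cell import robot
s,c=snap(robot,"scene","r2"); print(pl(s["tcp_pos"]))
cv2.imwrite("pics/r2c.png",cv2.resize(c["frame"][150:260,220:360],None,fx=5.5,fy=5.5,interpolation=cv2.INTER_CUBIC))
E
```

```text
t: 16.02
tcp_pos: [0.6154, -0.014, 0.1936]
tcp_rot: [-1.904, -2.496, 0.003]
force: [-6.6, -3.6, 6.2]
gripper_width: 0.0431
t: 16.4
tcp_pos: [0.6162, -0.0139, 0.1935]
tcp_rot: [-1.903, -2.494, 0.007]
force: [-11.7, -5.3, 9.7]
gripper_width: 0.043
[ 0.01408106 -0.00894077  0.19351289]
```

View pics/r2c.png

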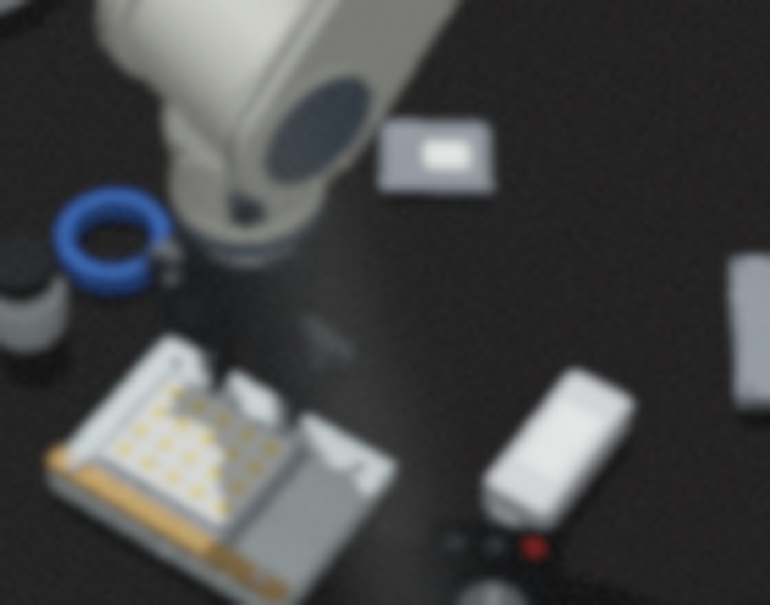

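The force rises elastically to about 13 N, so the module is against the bar, and the finger position agrees (front at +25 mm). I'll back off, raise and check.

```bash
python3 -m jog '0 -0.004 0 0 0.5;0 -0.02 0 0 0.5;0 -0.05 0 0 0.5;0 -0.06 -0.05 0 0.5;0 -0.07 -0.11 0 0.5;0 -0.09 -0.17 0 0.5;0 -0.12 -0.22 0 0.5;0 -0.15 -0.22 0 0.5;0 -0.20 -0.22 0 0.5;0 -0.20 -0.22 0 0.5;0 -0.20 -0.22 0 0.5'
python3 - <<'E'
from h import *
from cell import robot
s,c=snap(robot,"wrist","s");_,t=snap(robot,"top","st");_,sc=snap(robot,"scene","ss")
cv2.imwrite("pics/stc.png",cv2.resize(t["frame"][125:245,190:340],None,fx=5,fy=5,interpolation=cv2.INTER_CUBIC))
cv2.imwrite("pics/ssc.png",cv2.resize(sc["frame"][195:275,220:310],None,fx=7,fy=7,interpolation=cv2.INTER_CUBIC))
for r in prof(sc)[6:]:print(r)
E
```

```text
t: 17.82
tcp_pos: [0.4254, -0.0662, 0.4141]
tcp_rot: [1.905, 2.496, 0.002]
force: [0.1, 0.4, -0.5]
gripper_width: 0.0426
(np.float64(-0.06), -0.005, -0.0, 0.003, 64)
(np.float64(-0.05), -0.003, -0.0, 0.005, 60)
(np.float64(-0.04), -0.003, -0.001, 0.003, 76)
(np.float64(-0.03), -0.004, -0.0, 0.003, 59)
(np.float64(-0.02), -0.003, -0.0, 0.003, 72)
(np.float64(-0.01), -0.003, -0.0, 0.004, 45)
(np.float64(-0.0), 0.013, 0.016, 0.019, 30)
(np.float64(0.01), 0.013, 0.017, 0.02, 65)
(np.float64(0.02), 0.017, 0.021, 0.024, 42)
(np.float64(0.03), 0.027, 0.031, 0.034, 41)
(np.float64(0.04), 0.028, 0.033, 0.035, 75)
(np.float64(0.05), 0.029, 0.033, 0.036, 70)
(np.float64(0.06), 0.028, 0.033, 0.035, 71)
(np.float64(0.07), 0.029, 0.033, 0.036, 80)
(np.float64(0.08), 0.028, 0.033, 0.036, 74)
(np.float64(0.09), 0.029, 0.032, 0.037, 77)
```

View pics/s.png

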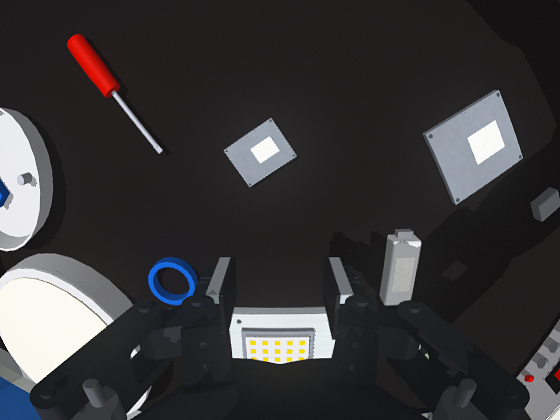

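View pics/stc.png

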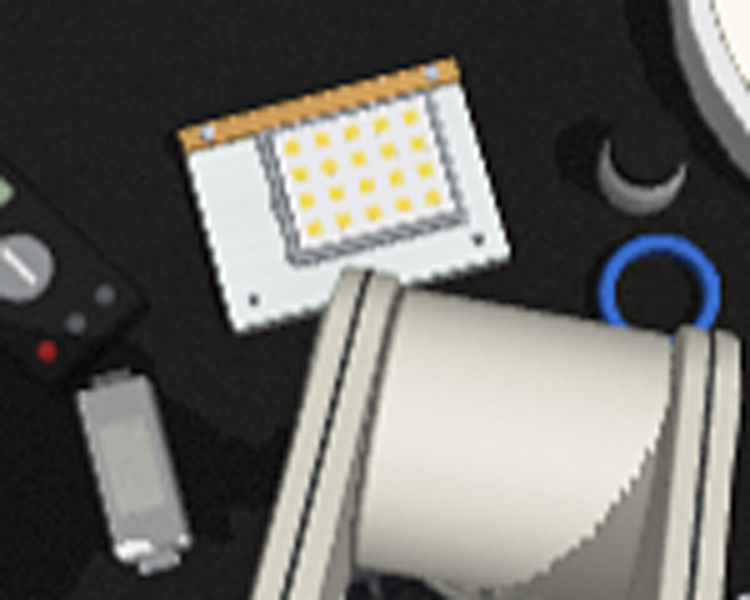

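View pics/ssc.png

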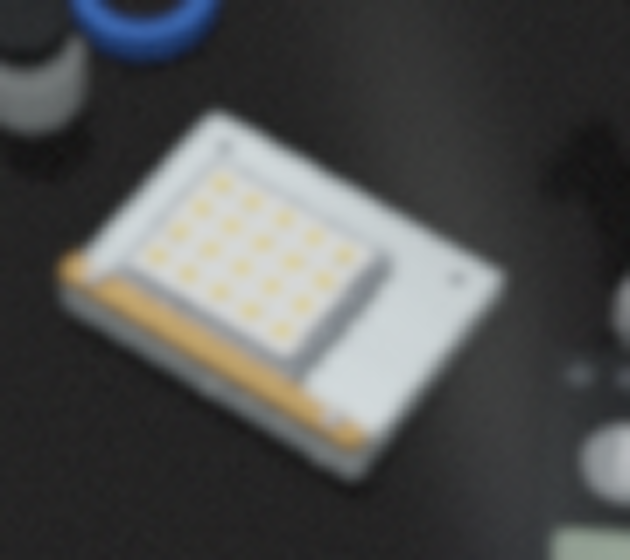

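Last checks:
- **Square:** the top crop puts the module's near edge at 14.4° and the plate edge at 14.8°.
- **On the plate:** the side margins are about 17 and 43 mm, so y ≈ -13 mm.
- **Flat:** the LED face is at 33 mm.
- **Flush:** no gap shows at the bar in either view.
- **Bystanders:** they sit at the same pixels as before.

The arm is clear, so I'm handing in.

Run:
```python
from cell import robot
print(robot.job_done(),robot.get_state()["t"])
```

```text
the job is handed in; nothing more can be done
the job is handed in; nothing more can be done
```

The module now lies LED side up on the cooling plate, pushed against the brass stop bar. I handed the job in at about 18 s of the 51 s; no verdict was given.

I squeezed the module against the plate's near edge with two fingertips, lifted its rear edge by friction along an arc and pushed the top past vertical so it fell onto the plate. Then I pushed it along until contact with the bar (about 13 N).

**Last checks (all passed):**
- The LED face is at 33 mm, which means it lies flat on the plate.
- It is square to the plate within about 0.5°.
- The side margins are about 17 mm and 43 mm, so it is wholly on the plate, about 13 mm off centre.
- No gap shows at the bar in either view.
- Nearby things sit where they were in the top view. I did not measure the rest one by one.

**What disagreed or went wrong:**
- The top and wrist cameras placed the plate's near edge about 7 mm apart. I used a position between them and relied on contact force for the final push.
- While tipping, the fingertips briefly pressed down on the tray's end at about 85 N (wrist limit 120 N). I took this off at once. Earlier they also pressed on the bench at about 42 N.

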